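Clear the cup and hold the drive's recessed reset

TASK

The orange parts cup has been left standing on the drive module, over its reset hole: set it down (do not drop it) inside the blue cup so that the two nest fully home, upright on the bench. Then take the stylus from its holder, reach it through the reset hole and hold the recessed button well down with it, without forcing it; finish while still gripping the stylus and keeping the button down. Leave the other things on the bench where they are.

Things in the scene. Friction and masses are not known exactly. Their poses are not given: they have to be found in the camera images.
- cup_orange: Orange hollow parts cup, open at the top, 60 mm tall, 60 g. From z = 0 to 40 mm a cone, outside diameter 34 mm at the foot to 49 mm; from 40 to 60 mm a straight collar, outside diameter 60 mm, 3 mm wall (mouth 54 mm inside). Starts upright on the drive module, covering the reset hole. Origin: centre of the underside, z up through the mouth.
- cup_blue: Blue cup of exactly the same shape as the orange one, standing upright and empty on the bench to one side (left or right). Origin: centre of the underside. With the orange cup nested in it, the orange collar rests on the blue rim: orange origin 20 mm above blue origin on the same axis, top of the stack 80 mm above the bench.
- stylus: Reset stylus: yellow round handle, 18 mm diameter and 65 mm long with a black band, above a straight white shaft 7 mm in diameter and 55 mm long; 120 mm in all, 30 g. Origin: the tip of the shaft; z runs from the tip up through the handle (handle from z = 55 to 120 mm). Stands tip down in the holder, handle resting on the holder's top, tip 10 mm above the bench, handle from 65 to 130 mm above the bench; lift it straight up by 55 mm to free it.
- holder: Fixed grey stylus holder, block 70 x 70 x 65 mm high with an 11 mm hole in the middle of its top; on the other side of the drive from the blue cup. Origin: centre of the underside.
- drive: Fixed grey drive module lying on its back, 200 (its x) x 90 (its y) x 90 mm high, flat cover on top; a green terminal strip stands 12 mm higher at its -x end. Origin: centre of the underside.
- aperture (a point): Centre of the round reset hole, 16 mm diameter, at the upper face of the drive's cover (90 mm above the bench), 40 mm from the module's centre towards its +x end, ringed in white. The cover is 12 mm thick.
- button_top (a point): Centre of the top of the red reset button, a 19 mm disc right below the hole; 22 mm below the cover's upper face when not pressed. It moves down with the button.
- reset_button (a joint): Travel of the reset button in m: 0 released, 0.008 fully down at its hard stop. Spring return: 1.2 N to start, 6 N fully down (600 N/m).
- screw_jar: Bystander: small closed jar, 60 mm across, 75 mm tall, glass with steel cap. Loose. Origin: on its underside.
- contactor: Bystander: white and black relay block, 45 x 55 x 68 mm. Loose. Origin: on its underside.
- bearing: Bystander: flat steel bearing ring, 60 mm across, 16 mm high. Loose. Origin: on its underside.
- screwdriver: Bystander: screwdriver lying on the bench. Loose. Origin: on the tool, at its underside.
- wrench: Bystander: steel wrench lying on the bench. Loose. Origin: on the tool, at its underside.
- terminal_block: Bystander: small green terminal strip, 22 x 55 x 18 mm. Loose. Origin: on its underside.
Mind the look-alikes: they are no part of the job. Several things have the shape of the stylus; the one meant has the colours described above.

How it is judged:
By the outcome, as a careful person would: the job done as asked, in the order asked, and still so for the second after the job is handed in, while the arm keeps its last pose, push and grip.
It also fails if it takes over 48 s, if anything falls off the work surface, if the arm or the gripper's body presses on something with over 40 N, if the wrist force passes 120 N, or if a joint passes its speed limit or range.

ROBOT

A 7-joint arm with a two-finger parallel gripper is mounted at the origin on the work surface. World frame = base frame: x ahead of the robot, y to its left, z up, the work surface at z = 0. Lengths are in m, angles in rad, forces in N, time in s.
With the tool pointing down it reaches from about 0.4 to 0.85 m from the base axis. Payload 4.5 kg.
Tool frame: the origin (TCP) lies at the very end of the fingers, on their centre line; the grasp point (between the pads) lies behind it (r.grip_depth is the z of the grasp point in the tool frame, in m); z points along the fingers, y is the direction in which the jaws open and shut (so a half turn about z gives the same grasp; the last joint's range is limited). The gripper opens to 88 mm and grips with 3 to 60 N. Pads are 18 mm wide; open, the fingers measure 123 mm over their backs; the gripper's body (75 mm by 187 mm) begins 45 mm behind the grasp point.
Start: joints at [-1.228, 0.689, -0.195, 1.565, 0.157, 0.902, -0.215], TCP at [0.19, 0.595, 0.239] pointing down, gripper open.
Joint ranges: [-3.01, 3.01], [-0.46, 2.08], [-1.47, 1.51], [0.13, 2.56], [-1, 4.14], [0.04, 2.09], [-2.66, 2.66]. Speed limits (rad/s): [2.57, 2.57, 3.14, 3.14, 3.14, 3.14, 3.14].

INTERFACE

Orientations are given as a unit quaternion [x, y, z, w].
In Python, from plant import sensors, cams, r gives the robot as it stands. The module is installed in compiled form; this text tells all that it offers.
- The arm moves only by the tool drive_tool, never from a script. Its argument "series" is a list that holds one entry, the list of rows, each a list of 5 numbers: the shift along the world's x, y, z in mm, then the turn about the world's z in rad, then the finger opening in mm, from 0 to 88.1. A call has 1 to 10 rows; each row shifts and turns the commanded pose from where the row before left it; what a row does not reach is not made up. A row lasts 1/10 s, in which the tool goes at most 50 mm and 8.59 degrees, less where a joint would pass 70% of its speed; a pose out of reach is approached as far as the arm can. A call with a gripper value outside its range is refused whole. The fingers move at their own pace and stop on an object; "force" is the grip in N (left out, the last holds). Time passes only in rows, so rows that do not move let the fingers close. It gives the time, the measured TCP pose, the force and the opening at its end, in the units of the state.
- sensors.get_state(): the state, without advancing time (a new reading comes with each control period).
- cams.snapshot(name): name is "scene" or "side" or "wrist"; returns the picture (480x640x3 uint8, blue, green, red); there is no depth.
- cams.camera_model(name): a dict with "fx", "fy", "cx", "cy" (pixels), "camera_from_world" (4x4, takes a point from world to camera coordinates). Camera axes: x right, y down, z forward; pixel columns grow to the right and rows downward; lengths in m; the calibration is good to about 2 mm. A picture is of the moment at which its call begins: read the wrist's pose just before it. camera_model takes no time and is no camera call; for the wrist camera it gives the pose at the moment of the call.
- r.finish_job(): hands the job in, once; it reports no verdict.
Trained networks look in the newest picture that a camera, given by its name, has taken for a name from the list of things; names that differ only in an ending like _2 or _b are one class to them, and where a whole thing is asked for, a point or a joint stands for the part that bears it (a point fixed in the world has none). Each returns a list of dicts, best first, with "confidence" (0 to 1); they miss things now and then, are a little off and sometimes report something else, mostly with a low value. They report only what shows in the picture. A call takes as long as a camera call. They do not tell look-alikes from the thing itself.
- cams.trace(camera, name): "mask" (480x640 bool, what is visible of it) and "at" ([column, row] in pixels, amid what is visible of it).
- cams.mark_of(camera, name): "at" ([column, row] in pixels: a listed point, or the origin of a listed thing).
The state is a dict: "clock": time; "q": joint angles; "qd": joint speeds; "joint_torque": joint torques, N m; "tool_pos": TCP position; "eef_rot": TCP orientation; "contact_force": force on the tool from outside, world axes, zero at the start; "moment": the same for the moment, N m; "opening": opening from 0.0 (shut) to 1.0 (fully open).
Only numpy, scipy, OpenCV 4.12 (cv2) and the standard library are available. Lean on these libraries where they do the work, as an engineer would, in place of code of your own. Each camera call takes 0.05 s, during which the arm holds its last target.

## Working session

There is one attempt and no reset: what is moved stays moved. The work goes in short steps, Python scripts to look and compute and a tool call to move; the robot and the scene stay as the last step left them, time stands still between calls to the robot, and variables do not carry over. Pictures are saved under pics/ and viewed, and the job is handed in when it is done.

Besides the shell and the picture viewer there is one more tool, called after "Request:" as a command line: name --argument value ..., lists and objects as JSON in quotes. drive_tool: Moves the arm, as the interface text tells. Its arguments: {"type":"object","properties":{"series":{"type":"array","items":{"type":"array","items":{"type":"array","items":{"type":"number"}}}},"force":{"type":"number"}},"required":["series"]}

```bash
mkdir -p pics
python3 - <<'E'
from plant import sensors, cams, r
import cv2
s=sensors.get_state(); print(s['clock'],s['tool_pos'],s['eef_rot'],s['opening'],s['contact_force'],r.grip_depth)
for n in ['scene','side','wrist']:
    im=cams.snapshot(n); cv2.imwrite(f'pics/{n}0.png',im)
    m=cams.camera_model(n); print(n,m)
E
```

```text
0.0 [0.18982592 0.59479737 0.23788341] [ 1.53756788e-01  9.88108269e-01 -9.45287473e-04 -7.14644366e-05] 0.9995703323049047 [-0.7137927   1.06815467  0.8588491 ] -0.0187
scene {'fx': 582.0215873297495, 'fy': 582.0215873297495, 'cx': 327.8556436458394, 'cy': 233.327641368995, 'camera_from_world': array([[ 0.39986606,  0.91643522, -0.01592575, -0.25938004],
       [ 0.61739591, -0.28214776, -0.73431256, -0.29619113],
       [-0.6774433 ,  0.28379418, -0.67862467,  2.01039094],
       [ 0.        ,  0.        ,  0.        ,  1.        ]])}
side {'fx': 523.1854709063042, 'fy': 523.1854709063042, 'cx': 319.3674376790079, 'cy': 242.43314711578518, 'camera_from_world': array([[ 0.86536387, -0.50085192, -0.01710948, -0.48101618],
       [-0.35698074, -0.59210513, -0.72247925,  0.29113555],
       [ 0.35172451,  0.63131519, -0.69118087,  0.95788971],
       [ 0.        ,  0.        ,  0.        ,  1.        ]])}
wrist {'fx': 370.2939569808413, 'fy': 370.2939569808413, 'cx': 320.5892897098946, 'cy': 242.2813038038223, 'camera_from_world': array([[ 0.30369489,  0.95276671, -0.00223867, -0.62375919],
       [ 0.91520919, -0.29106857,  0.27869558, -0.03736108],
       [ 0.26488027, -0.08668727, -0.96037689,  0.39024509],
       [ 0.        ,  0.        ,  0.        ,  1.        ]])}
```

View pics/scene0.png

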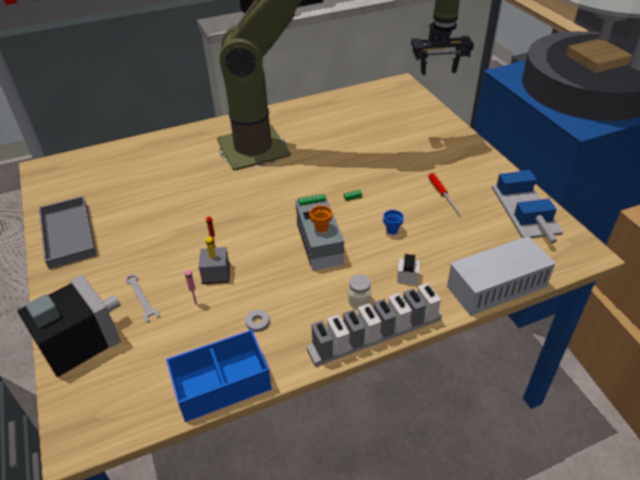

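View pics/side0.png

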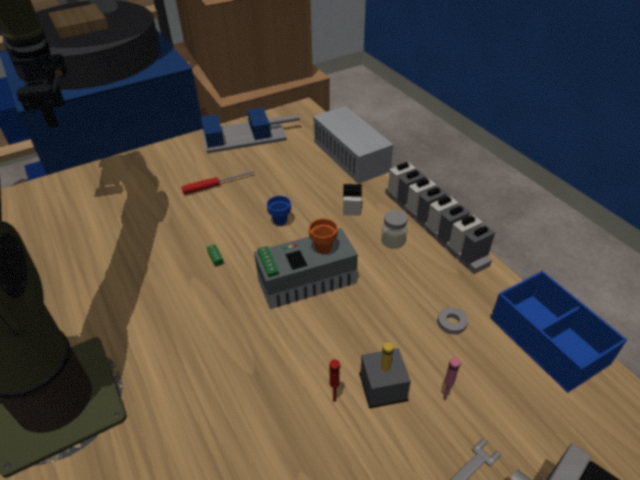

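View pics/wrist0.png

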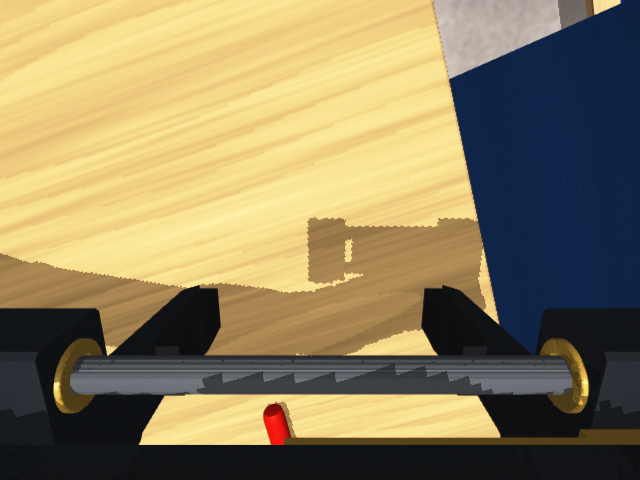

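The scene shows three stylus-like things. In scene pixels they are red at (210,225), yellow in the grey holder at (210,246) and pink at (190,282). Yellow fits the description: yellow handle, standing in the holder. I'll confirm it in an enlarged crop and measure.

```bash
cat > h.py <<'E'
from plant import sensors, cams, r
import cv2, numpy as np
def P(m):
    K=np.array([[m['fx'],0,m['cx']],[0,m['fy'],m['cy']],[0,0,1]]); return K@m['camera_from_world'][:3]
def tri(uv1,m1,uv2,m2):
    X=cv2.triangulatePoints(P(m1),P(m2),np.array(uv1,float).reshape(2,1),np.array(uv2,float).reshape(2,1))
    return (X[:3]/X[3]).ravel()
def atz(uv,m,z):
    T=m['camera_from_world'];R=T[:3,:3];t=T[:3,3];c=-R.T@t
    d=R.T@np.array([(uv[0]-m['cx'])/m['fx'],(uv[1]-m['cy'])/m['fy'],1]); return c+d*(z-c[2])/d[2]
def proj(X,m):
    p=P(m)@np.append(X,1); return p[:2]/p[2]
E
python3 - <<'E'
from h import *
np.set_printoptions(precision=4,suppress=True)
a=cams.snapshot('scene');b=cams.snapshot('side')
A=cams.camera_model('scene');B=cams.camera_model('side')
c=np.hstack([cv2.resize(a[200:320,160:260],(400,480),interpolation=cv2.INTER_CUBIC),cv2.resize(b[330:430,310:410],(400,480),interpolation=cv2.INTER_CUBIC)])
cv2.imwrite('pics/crop1.png',c)
for n,z in [('cup_orange',.09),('cup_blue',0),('stylus',.01),('holder',0),('drive',0),('aperture',.09),('screw_jar',0),('contactor',0),('bearing',0),('screwdriver',0),('wrench',0),('terminal_block',0)]:
    x=cams.mark_of('scene',n);y=cams.mark_of('side',n)
    for q in x[:3]: print(n,'sc',np.round(q['at']),round(q['confidence'],2),atz(q['at'],A,z)[:2])
    for q in y[:3]: print(n,'si',np.round(q['at']),round(q['confidence'],2),atz(q['at'],B,z)[:2])
    if x and y: print('   tri',tri(x[0]['at'],A,y[0]['at'],B))
print(sensors.get_state()['clock'])
E
```

```text
cup_orange si [325. 244.] 0.74 [0.5838 0.0229]
cup_orange si [452. 326.] 0.16 [ 0.6745 -0.2823]
cup_blue sc [394. 232.] 0.64 [0.5839 0.2365]
cup_blue si [281. 219.] 0.79 [0.5826 0.239 ]
cup_blue si [216. 259.] 0.61 [0.3894 0.1922]
   tri [ 0.5827  0.2378 -0.0004]
stylus sc [194. 302.] 0.49 [ 0.6146 -0.3568]
stylus sc [214. 247.] 0.46 [ 0.4369 -0.255 ]
stylus si [335. 400.] 0.9 [ 0.4369 -0.2622]
stylus si [444. 398.] 0.67 [ 0.6068 -0.3579]
stylus si [452. 324.] 0.48 [ 0.7287 -0.2373]
   tri [ 0.4888 -0.2971 -0.0861]
holder sc [216. 271.] 0.82 [ 0.5211 -0.2747]
holder si [380. 388.] 0.6 [ 0.5235 -0.2778]
   tri [ 0.5229 -0.2763  0.0009]
drive sc [316. 244.] 0.67 [0.5347 0.013 ]
drive si [304. 282.] 0.57 [0.5311 0.023 ]
   tri [ 0.5314  0.0171 -0.0002]
aperture sc [322. 230.] 0.67 [0.5781 0.0155]
aperture si [325. 247.] 0.65 [0.58   0.0144]
   tri [0.5796 0.0145 0.091 ]
screw_jar sc [360. 301.] 0.96 [0.7784 0.0347]
screw_jar sc [216. 269.] 0.55 [ 0.5127 -0.2723]
screw_jar si [395. 238.] 0.95 [0.7846 0.0346]
screw_jar si [322. 250.] 0.7 [0.6169 0.0912]
   tri [0.7819 0.0325 0.004 ]
contactor sc [408. 278.] 0.8 [0.7556 0.1864]
contactor si [352. 208.] 0.9 [0.759  0.1854]
contactor si [324. 242.] 0.74 [0.633  0.1106]
   tri [0.7578 0.1846 0.0021]
bearing sc [256. 322.] 0.96 [ 0.7318 -0.2325]
bearing si [454. 321.] 0.92 [ 0.744  -0.2283]
   tri [ 0.7384 -0.2334  0.0086]
screwdriver sc [445. 197.] 0.52 [0.505  0.4562]
screwdriver si [219. 184.] 0.94 [0.5036 0.4544]
   tri [ 0.5041  0.4567 -0.0012]
wrench sc [143. 297.] 0.76 [ 0.5315 -0.4745]
wrench si [380. 389.] 0.37 [ 0.5241 -0.2801]
   tri [ 0.5348 -0.4062  0.0545]
terminal_block sc [353. 196.] 0.61 [0.3838 0.1997]
terminal_block si [215. 260.] 0.48 [0.3866 0.1913]
   tri [ 0.3864  0.1967 -0.0003]
1.45
```

View pics/crop1.png

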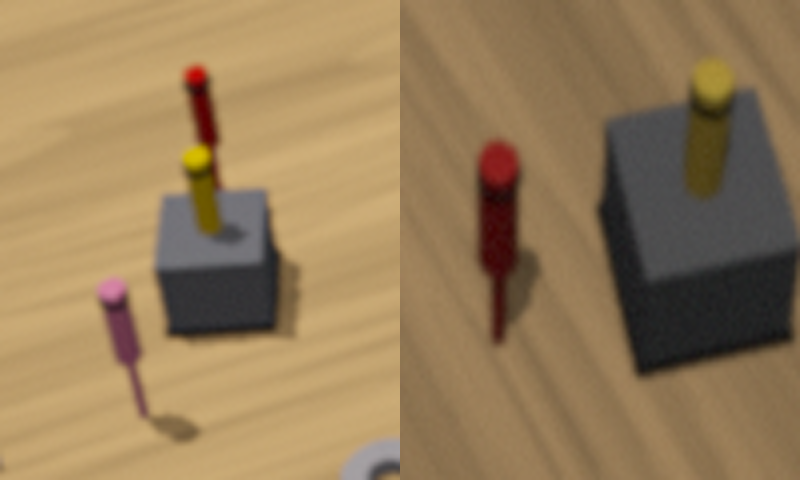

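The crop confirms it: the yellow handle with a black band stands in the grey holder, and the red and pink ones stand free on the bench. Next I'll fit positions to the silhouettes.

```bash
cat >> h.py <<'E'
from scipy.optimize import minimize
def sil(parts,x,y,m,S=4):
    im=np.zeros((480*S,640*S),np.uint8)
    t=np.linspace(0,2*np.pi,40)
    for (z0,r0,z1,r1) in parts:
        pts=np.array([proj(np.array([x+rr*np.cos(k),y+rr*np.sin(k),z]),m) for z,rr in((z0,r0),(z1,r1)) for k in t])
        cv2.fillConvexPoly(im,cv2.convexHull(np.round(pts*S+S/2-.5).astype(np.int32)),255)
    return cv2.resize(im,(640,480),interpolation=cv2.INTER_AREA)/255.
def biggest(mask,near):
    n,l,st,c=cv2.connectedComponentsWithStats(mask.astype(np.uint8))
    k=1+np.argmin([np.hypot(*(c[i]-near))+(1000 if st[i,4]<25 else 0) for i in range(1,n)]); return l==k
def fit(mask,parts,x0,m):
    # align centroid first, then IoU
    f=lambda p:-(lambda s:np.minimum(s,mask).sum()/np.maximum(s,mask).sum())(sil(parts,p[0],p[1],m))
    o=minimize(f,x0,method='Nelder-Mead',options=dict(initial_simplex=[x0,[x0[0]+.006,x0[1]],[x0[0],x0[1]+.006]],xatol=1e-4,fatol=1e-4,maxiter=80))
    return o.x,-o.fun
def cup(z): return [(z,.017,z+.04,.0245),(z+.04,.03,z+.06,.03)]
E
python3 - <<'E'
from h import *
np.set_printoptions(precision=4,suppress=True)
vis=[]
for cam,nr in (('scene',dict(o=(320,217),b=(393,220),y=(210,246))),('side',dict(o=(323,235),b=(280,210),y=(387,357)))):
    im=cams.snapshot(cam); m=cams.camera_model(cam)
    H=cv2.cvtColor(im,cv2.COLOR_BGR2HSV).astype(int); h,s,v=H[...,0],H[...,1],H[...,2]
    mk=dict(o=(h>=3)&(h<=14)&(s>170)&(v>60),b=(h>105)&(h<128)&(s>140)&(v>40),y=(h>20)&(h<33)&(s>150)&(v>50))
    for k,parts,x0 in (('o',cup(.09),[.58,.0145]),('b',cup(0),[.583,.238]),('y',[(.065,.009,.130,.009)],[.522,-.276])):
        M=biggest(mk[k],np.array(nr[k]))
        if k=='y': # include band: close
            near=np.zeros_like(M);yy,xx=nr[k][1],nr[k][0];near[yy-25:yy+25,xx-12:xx+12]=1
            M=(mk[k]&near).astype(np.uint8); c=cv2.findNonZero(M); M2=np.zeros_like(M); cv2.fillConvexPoly(M2,cv2.convexHull(c),1); M=M2.astype(bool)
        x,i=fit(M.astype(float),parts,x0,m); print(cam,k,M.sum(),x,'iou',round(i,3))
        im[M^(sil(parts,*x,m)>.5)]=(255,0,255)
print(sensors.get_state()['clock'])
E
```

```text
scene o 341 [0.5703 0.0142] iou 0.671
scene b 315 [0.5714 0.2371] iou 0.718
scene y 145 [ 0.5248 -0.2777] iou 0.848
side o 623 [0.5778 0.0184] iou 0.758
side b 454 [0.5804 0.2372] iou 0.767
side y 245 [ 0.5308 -0.2778] iou 0.783
1.55
```

```bash
cat > meas.py <<'E'
from h import *
np.set_printoptions(precision=4,suppress=True)
def run(nm):
    vis=[]
    for cam,nr in (('scene',dict(o=(320,217),b=(393,220),y=(210,246))),('side',dict(o=(323,235),b=(280,210),y=(387,357)))):
        im=cams.snapshot(cam); m=cams.camera_model(cam)
        H=cv2.cvtColor(im,cv2.COLOR_BGR2HSV).astype(int); h,s,v=H[...,0],H[...,1],H[...,2]
        mk=dict(o=(h>=2)&(h<=16)&(s>150)&(v>25),b=(h>100)&(h<130)&(s>110)&(v>20),y=(h>18)&(h<34)&(s>165)&(v>30))
        for k,parts,x0 in (('o',cup(.09),[.58,.0145]),('b',cup(0),[.583,.238]),('y',[(.065,.009,.130,.009)],[.522,-.276])):
            W=dict(o=28,b=24,y=28)[k]
            yy,xx=nr[k][1],nr[k][0]
            near=np.zeros(h.shape,bool);near[yy-W:yy+W,xx-W:xx+W]=1
            M=(mk[k]&near).astype(np.uint8)
            if k=='y': M[:,:xx-13]=0;M[:,xx+13:]=0
            M=cv2.morphologyEx(M,cv2.MORPH_CLOSE,np.ones((7,7)) if k=='y' else np.ones((3,3)))
            M=biggest(M,np.array(nr[k]))
            x,i=fit(M.astype(float),parts,x0,m); print(cam,k,M.sum(),x,'iou',round(i,3))
            q=im.copy(); S=(sil(parts,*x,m)>.5).astype(np.uint8)
            big=cv2.resize(q[yy-30:yy+30,xx-33:xx+33],None,fx=4,fy=4,interpolation=cv2.INTER_NEAREST)
            for mm,col in ((M.astype(np.uint8),(255,0,255)),(S,(0,255,0))):
                c,_=cv2.findContours(cv2.resize(mm[yy-30:yy+30,xx-33:xx+33],None,fx=4,fy=4,interpolation=cv2.INTER_NEAREST),0,1); cv2.drawContours(big,c,-1,col,1)
            vis.append(big)
    cv2.imwrite(nm,np.vstack([np.hstack(vis[:3]),np.hstack(vis[3:])]))
    print(sensors.get_state()['clock'])
run('pics/fit1.png')
E
python3 meas.py
```

```text
scene o 436 [0.5709 0.0138] iou 0.853
scene b 330 [0.5737 0.2343] iou 0.75
scene y 119 [ 0.5243 -0.2762] iou 0.726
side o 746 [0.5764 0.0166] iou 0.902
side b 471 [0.5796 0.2355] iou 0.795
side y 193 [ 0.5318 -0.2779] iou 0.619
1.65
```

View pics/fit1.png

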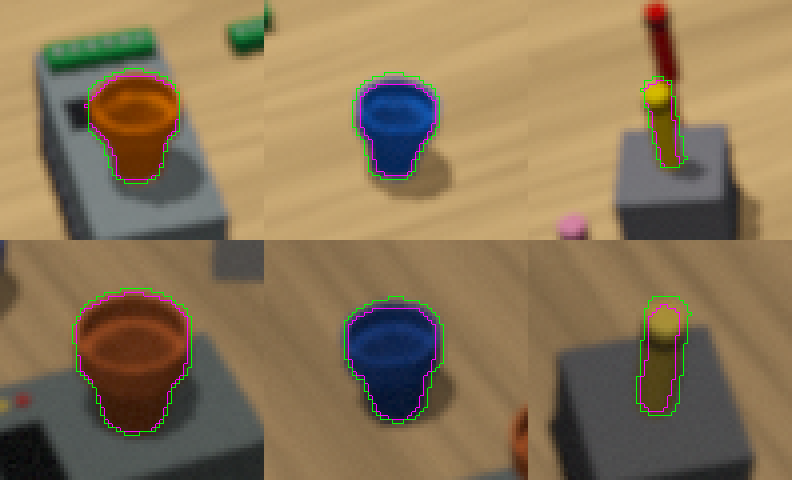

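Request:
drive_tool --series '[[[26,-39,6,0,88],[28,-41,6,0,88],[28,-41,6,0,88],[28,-41,6,0,88],[28,-41,6,0,88],[28,-41,6,0,88],[28,-41,6,0,88],[28,-41,6,0,88],[28,-41,6,0,88],[28,-41,6,0,88]]]'

```text
clock: 2.65
tool_pos: [0.4688, 0.1857, 0.2993]
eef_rot: [0.154, 0.988, 0.0, 0.0]
contact_force: [0.9, 0.1, 0.5]
opening: 1.0
```

Request:
drive_tool --series '[[[28,-43,0,0,88],[28,-43,0,0,88],[28,-43,0,0,88],[18,-36,0,0,88],[0,0,0,0,88]]]'

```text
clock: 3.15
tool_pos: [0.57, 0.0179, 0.2983]
eef_rot: [0.159, 0.987, -0.002, 0.001]
contact_force: [-0.3, 0.7, 0.3]
opening: 0.996
```

Run:
```python
from h import *
print(sensors.get_state()['tool_pos'],cams.camera_model('wrist'))
im=cams.snapshot('wrist');cv2.imwrite('pics/w1.png',im)
print(sensors.get_state()['contact_force'])
```

```text
[0.56996596 0.01787838 0.2983294 ] {'fx': 370.2939569808413, 'fy': 370.2939569808413, 'cx': 320.5892897098946, 'cy': 242.2813038038223, 'camera_from_world': array([[ 0.31442592,  0.94927041, -0.00469446, -0.19453327],
       [ 0.91136217, -0.30047847,  0.28130356, -0.568454  ],
       [ 0.26562256, -0.09272748, -0.95960735,  0.29682382],
       [ 0.        ,  0.        ,  0.        ,  1.        ]])}
[-0.06598999  1.58850743 -0.36844971]
```

View pics/w1.png

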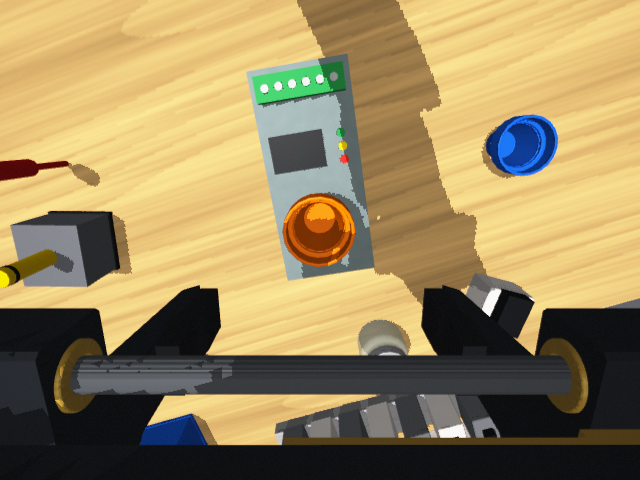

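The wrist view shows the orange cup at (319,230), the blue cup at (522,145), the drive, the holder and the yellow handle at left. I'll fit the positions from here.

```bash
cat > mw.py <<'E'
from h import *
np.set_printoptions(precision=4,suppress=True)
def mw(cols,out):
    m=cams.camera_model('wrist'); im=cams.snapshot('wrist'); m2=cams.camera_model('wrist')
    H=cv2.cvtColor(im,cv2.COLOR_BGR2HSV).astype(int); h,s,v=H[...,0],H[...,1],H[...,2]
    mk=dict(o=(h>=2)&(h<=17)&(s>180)&(v>40),b=(h>100)&(h<130)&(s>130)&(v>30))
    for k,parts,x0 in cols:
        c=proj(np.array([*x0,parts[-1][2]-.03]),m)
        M=cv2.morphologyEx(mk[k].astype(np.uint8),cv2.MORPH_CLOSE,np.ones((5,5)))
        M=biggest(M,c)
        x,i=fit(M.astype(float),parts,x0,m); print(k,M.sum(),x,'iou',round(i,3))
        S=(sil(parts,*x,m)>.5).astype(np.uint8)
        for mm,col in ((M.astype(np.uint8),(255,0,255)),(S,(0,255,0))):
            cc,_=cv2.findContours(mm,0,1); cv2.drawContours(im,cc,-1,col,1)
    cv2.imwrite(out,im); st=sensors.get_state(); print(st['clock'],st['tool_pos']); print(np.abs(m['camera_from_world']-m2['camera_from_world']).max())
E
python3 - <<'E'
from mw import *
mw([('o',cup(.09),[.576,.0155]),('b',cup(0),[.581,.2365])],'pics/w2.png')
m=cams.camera_model('wrist')
# drive top corners far (x- end at strip) & near: edges
a=atz((288,279),m,.09);b=atz((374,267),m,.09);print('near corners',a,b,'yaw of y-edge',np.degrees(np.arctan2(b[1]-a[1],b[0]-a[0]))-90, 'centre',(a+b)/2)
E
```

```text
o 3851 [0.5734 0.0141] iou 0.904
b 3242 [0.5757 0.2323] iou 0.948
3.25 [0.5678 0.025  0.2985]
0.004061765779228954
near corners [ 0.6229 -0.0282  0.09  ] [0.6373 0.0593 0.09  ] yaw of y-edge -9.329910841771238 centre [0.6301 0.0155 0.09  ]
```

View pics/w2.png

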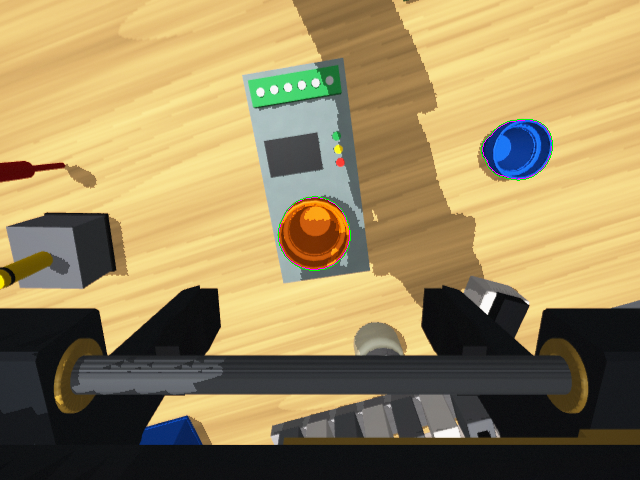

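Request:
drive_tool --series '[[[0,0,0,0,88],[0,0,0,0,88],[0,0,0,0,88],[0,0,0,0,88]]]'

```text
clock: 3.65
tool_pos: [0.5675, 0.0268, 0.2989]
eef_rot: [0.153, 0.988, 0.0, 0.0]
contact_force: [-0.3, -0.8, -0.8]
opening: 1.002
```

Run:
```python
from mw import *
mw([('o',cup(.09),[.576,.0155]),('b',cup(0),[.581,.2365])],'pics/w3.png')
m=cams.camera_model('wrist')
im=cv2.imread('pics/w3.png'); cv2.imwrite('pics/w3c.png',cv2.resize(im[40:300,0:380],None,fx=2.1,fy=2.1))
```

```text
o 3888 [0.5735 0.0139] iou 0.919
b 3179 [0.5757 0.2324] iou 0.947
3.7 [0.5676 0.0265 0.2989]
0.0003964255615342416
```

View pics/w3c.png

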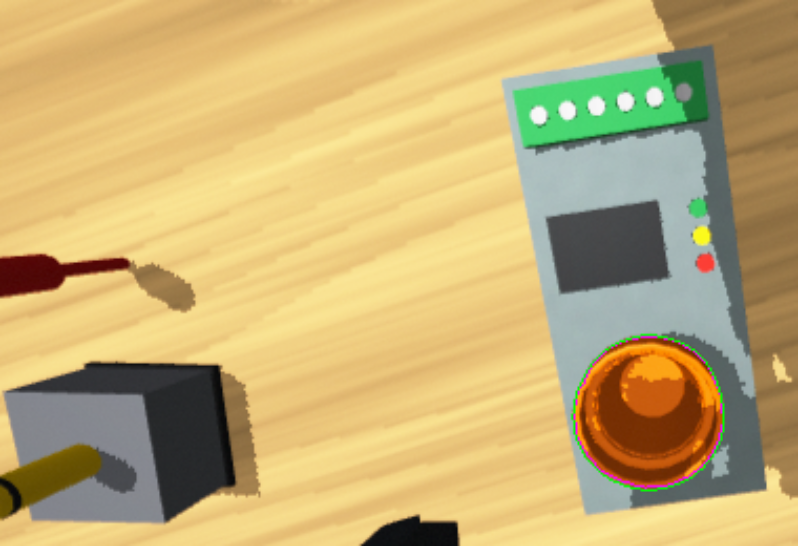

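Request:
drive_tool --series '[[[3,-5,-20,0,88],[3,-5,-30,0,88],[2,-2,-30,0,88],[0,0,-15,0,88],[0,0,0,0,88],[0,0,0,0,88],[0,0,0,0,88]]]'

```text
clock: 4.4
tool_pos: [0.5766, 0.0142, 0.205]
eef_rot: [0.154, 0.988, 0.0, 0.001]
contact_force: [0.1, 0.4, 0.6]
opening: 1.002
```

Run:
```python
from mw import *
mw([('o',cup(.09),[.576,.0155])],'pics/w4.png')
```

```text
o 7779 [0.5734 0.0139] iou 0.899
4.45 [0.5766 0.0141 0.205 ]
0.00012525992847478573
```

View pics/w4.png

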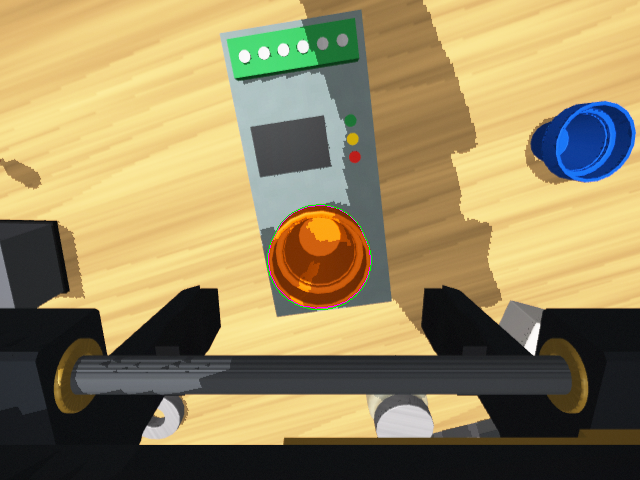

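Request:
drive_tool --series '[[[-1,0,-20,0,88],[-1,0,-25,0,88],[0,0,-18,0,88],[0,0,-10,0,88],[0,0,0,0,88],[0,0,0,0,75],[0,0,0,0,60],[0,0,0,0,50],[0,0,0,0,50],[0,0,0,0,50]]]' --force 15

```text
clock: 5.45
tool_pos: [0.5742, 0.0139, 0.1314]
eef_rot: [0.154, 0.988, 0.0, 0.001]
contact_force: [-0.5, -0.2, 3.6]
opening: 0.666
```

Run:
```python
from h import *
s=sensors.get_state();print(s['tool_pos'],s['opening']*88.1,s['contact_force'])
im=cams.snapshot('wrist');im2=cams.snapshot('side');cv2.imwrite('pics/w5.png',np.hstack([im[150:450,100:540],cv2.resize(im2[180:300,250:394],(360,300))]))
```

```text
[0.5741872  0.0138739  0.13136334] 58.66108573020506 [-0.49040669 -0.19571586  3.59886779]
```

View pics/w5.png

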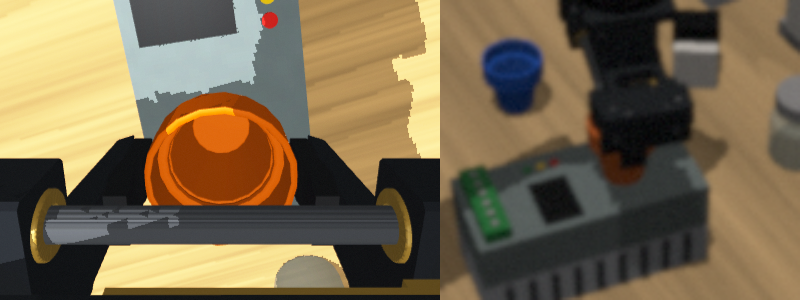

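Request:
drive_tool --series '[[[0,0,5,0,50],[0,0,15,0,50],[0,0,30,0,50],[0,0,30,0,50],[0,0,0,0,50],[0,0,0,0,50]]]'

```text
clock: 6.15
tool_pos: [0.5737, 0.0137, 0.211]
eef_rot: [0.154, 0.988, 0.0, 0.0]
contact_force: [0.4, 0.0, -1.3]
opening: 0.663
```

Run:
```python
from h import *
s=sensors.get_state();print(s['tool_pos'],s['opening']*88.1,s['contact_force'])
im=cams.snapshot('wrist');im2=cams.snapshot('side');im3=cams.snapshot('scene');cv2.imwrite('pics/w6.png',np.hstack([im[150:450,200:440],cv2.resize(im2[160:280,270:366],(240,300)),cv2.resize(im3[140:260,270:366],(240,300))]))
```

```text
[0.57367915 0.01372904 0.21100373] 58.45271535076544 [ 0.3969148   0.02361141 -1.27067376]
```

View pics/w6.png

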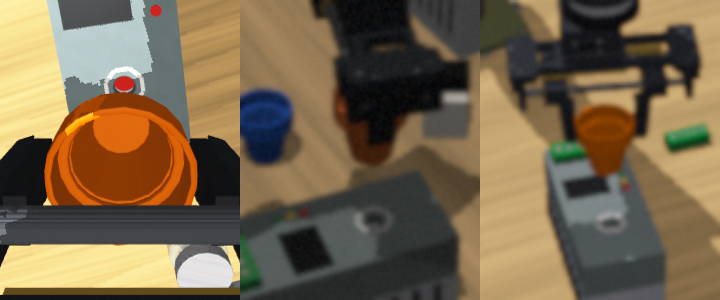

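Request:
drive_tool --series '[[[0,20,0,0,50],[0,40,0,0,50],[1,45,0,0,50],[1,45,-5,0,50],[1,40,-15,0,50],[0,20,-20,0,50],[0,9,-20,0,50],[0,0,-15,0,50],[0,0,0,0,50],[0,0,0,0,50]]]'

```text
clock: 7.3
tool_pos: [0.5763, 0.2323, 0.135]
eef_rot: [0.154, 0.988, -0.001, -0.001]
contact_force: [0.4, 0.1, -0.0]
opening: 0.663
```

Run:
```python
from mw import *
s=sensors.get_state();tp=s['tool_pos'];print(tp,s['opening']*88.1,s['contact_force'])
vis=[]
for cam in ('scene','side'):
    im=cams.snapshot(cam);m=cams.camera_model(cam)
    z=tp[2]-.0414; cc=proj(np.array([.576,.2325,.06]),m).astype(int)
    H=cv2.cvtColor(im,cv2.COLOR_BGR2HSV).astype(int);h,sa,v=H[...,0],H[...,1],H[...,2]
    w=np.zeros(h.shape,bool);w[cc[1]-60:cc[1]+40,cc[0]-50:cc[0]+50]=1
    x0,y0=cc-[40,50]
    b=cv2.resize(im[y0:y0+100,x0:x0+80],None,fx=5,fy=5,interpolation=cv2.INTER_CUBIC)
    def circ(x,y,z,rr,col):
        p=np.array([(proj(np.array([x+rr*np.cos(k),y+rr*np.sin(k),z]),m)-[x0,y0]+.5)*5 for k in np.linspace(0,6.283,40)]).astype(np.int32); cv2.polylines(b,[p],True,col,1)
    circ(.576,.2325,.06,.03,(255,255,0));circ(.576,.2325,0.0,.017,(255,255,0))
    circ(tp[0],tp[1],z+.06,.03,(0,255,0));circ(tp[0],tp[1],z,.017,(0,255,0))
    vis.append(b)
cv2.imwrite('pics/n1.png',np.hstack(vis))
cv2.imwrite('pics/n1w.png',cams.snapshot('wrist'))
```

```text
[0.5763 0.2323 0.135 ] 58.39835444847608 [ 0.4129  0.0933 -0.0076]
```

View pics/n1.png

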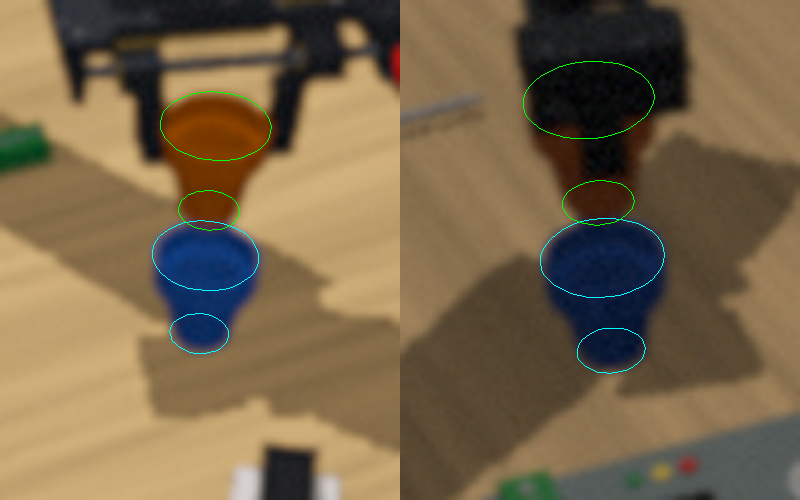

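View pics/n1w.png

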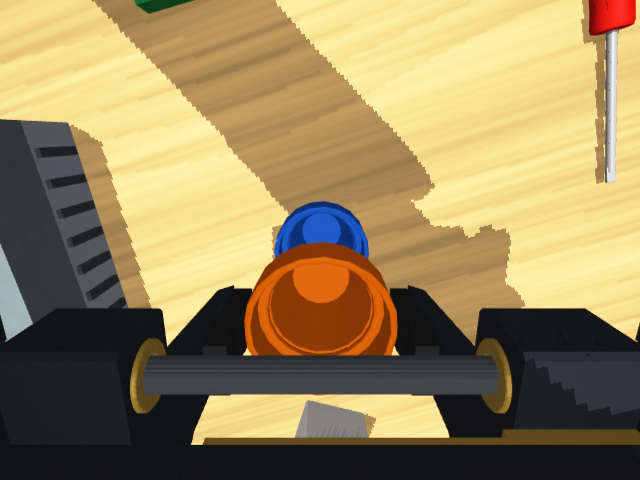

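Request:
drive_tool --series '[[[0,0,-15,0,50],[0,0,-20,0,50],[0,0,-12,0,50],[0,0,-8,0,50],[0,0,-5,0,50],[0,0,-3,0,50],[0,0,-2,0,50],[0,0,0,0,50],[0,0,0,0,50]]]'

```text
clock: 8.35
tool_pos: [0.577, 0.233, 0.0712]
eef_rot: [0.154, 0.988, 0.0, 0.0]
contact_force: [-0.6, -0.3, -0.6]
opening: 0.663
```

Request:
drive_tool --series '[[[0,0,-3,0,50],[0,0,-2,0,50],[0,0,-2,0,50],[0,0,-1,0,50],[0,0,0,0,50],[0,0,0,0,50]]]'

```text
clock: 8.95
tool_pos: [0.5767, 0.2328, 0.0627]
eef_rot: [0.154, 0.988, 0.0, -0.0]
contact_force: [0.4, 0.4, 0.4]
opening: 0.66
```

Run:
```python
from h import *
s=sensors.get_state();print(s['tool_pos'],s['opening']*88.1,s['contact_force'],s['moment'])
v=[]
for cam in ('scene','side'):
    im=cams.snapshot(cam);m=cams.camera_model(cam);c=proj(np.array([.577,.233,.05]),m).astype(int)
    v.append(cv2.resize(im[c[1]-40:c[1]+40,c[0]-40:c[0]+40],(400,400),interpolation=cv2.INTER_CUBIC))
cv2.imwrite('pics/n2.png',np.hstack(v))
```

```text
[0.57672544 0.23283525 0.06270098] 58.1478642965262 [0.37198149 0.36344402 0.3530963 ] [0.00085812 0.00446714 0.01806507]
```

View pics/n2.png

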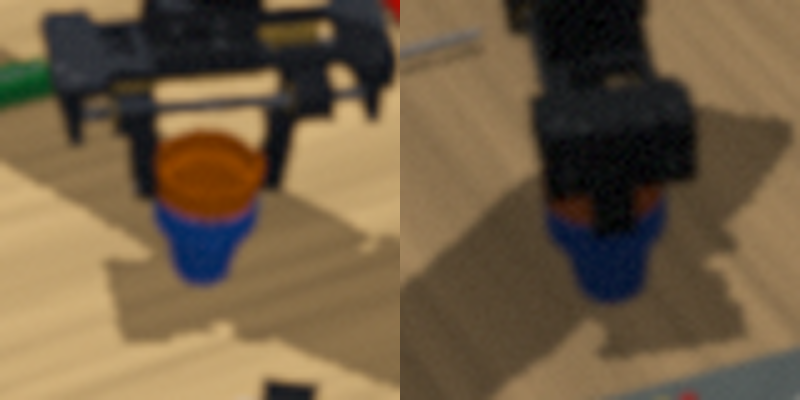

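Request:
drive_tool --series '[[[0,0,-1,0,50],[0,0,-0.5,0,50],[0,0,0,0,50],[0,0,0,0,50],[0,0,0,0,50]]]'

```text
clock: 9.55
tool_pos: [0.5768, 0.2328, 0.0614]
eef_rot: [0.154, 0.988, 0.0, 0.0]
contact_force: [-0.6, -1.3, 1.1]
opening: 0.663
```

Request:
drive_tool --series '[[[0,0,-0.5,0,50],[0,0,-0.5,0,50],[0,0,0,0,50],[0,0,0,0,50]]]'

```text
clock: 9.95
tool_pos: [0.577, 0.2328, 0.0613]
eef_rot: [0.154, 0.988, 0.0, 0.0]
contact_force: [-1.1, -0.5, 8.3]
opening: 0.667
```

Request:
drive_tool --series '[[[0,0,0.5,0,50],[0,0,0,0,60],[0,0,0,0,70],[0,0,0,0,80],[0,0,0,0,88],[0,0,10,0,88],[0,0,25,0,88],[0,0,40,0,88],[0,0,45,0,88],[0,0,45,0,88]]]'

```text
clock: 10.95
tool_pos: [0.5764, 0.2327, 0.228]
eef_rot: [0.154, 0.988, 0.0, -0.0]
contact_force: [0.7, -0.7, -0.4]
opening: 0.993
```

Run:
```python
from h import *
s=sensors.get_state();print(s['tool_pos'],s['opening']*88.1,s['contact_force'])
v=[]
for cam in ('scene','side'):
    im=cams.snapshot(cam);m=cams.camera_model(cam);c=proj(np.array([.577,.233,.05]),m).astype(int)
    v.append(cv2.resize(im[c[1]-40:c[1]+40,c[0]-40:c[0]+40],(400,400),interpolation=cv2.INTER_CUBIC))
cv2.imwrite('pics/n3.png',np.hstack(v))
```

```text
[0.57641571 0.23269634 0.22796415] 87.51878402462575 [ 0.72108149 -0.73457151 -0.44749493]
```

View pics/n3.png

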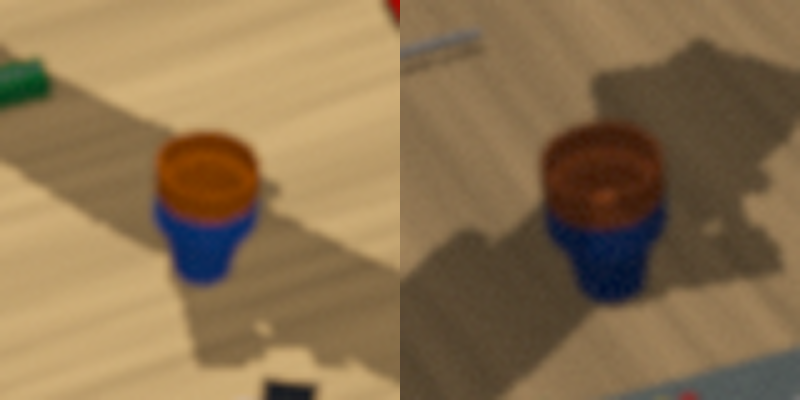

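The cups are nested: the orange collar sits on the blue rim, level and upright in both views. Next I'll look at the reset hole on the way to the stylus.

Request:
drive_tool --series '[[[0,-20,10,0,88],[0,-40,10,0,88],[0,-45,0,0,88],[0,-45,0,0,88],[0,-40,0,0,88],[0,-20,0,0,88],[0,-8,0,0,88],[0,0,0,0,88],[0,0,0,0,88],[0,0,0,0,88]]]'

```text
clock: 12.05
tool_pos: [0.5767, 0.0173, 0.2457]
eef_rot: [0.152, 0.988, 0.001, -0.0]
contact_force: [-0.1, 0.5, -0.4]
opening: 1.0
```

Run:
```python
from h import *
np.set_printoptions(precision=4,suppress=True)
m=cams.camera_model('wrist');im=cams.snapshot('wrist');print(sensors.get_state()['tool_pos'])
cv2.imwrite('pics/a1.png',im)
for n in ('aperture','button_top'):
    for q in cams.mark_of('wrist',n)[:2]: print(n,q['at'],round(q['confidence'],2),atz(q['at'],m,.09 if n=='aperture' else .068))
c=proj(np.array([.5735,.014,.09]),m).astype(int);print(c)
np.save('a1m.npy',m['camera_from_world'])
cv2.imwrite('pics/a1c.png',cv2.resize(im[c[1]-40:c[1]+40,c[0]-50:c[0]+50],None,fx=7,fy=7,interpolation=cv2.INTER_NEAREST))
```

```text
[0.5767 0.017  0.2457]
aperture [316.7, 221.7] 0.86 [0.5723 0.0151 0.09  ]
button_top [313.6, 214.6] 0.5 [0.5701 0.0126 0.068 ]
[315 223]
```

View pics/a1c.png

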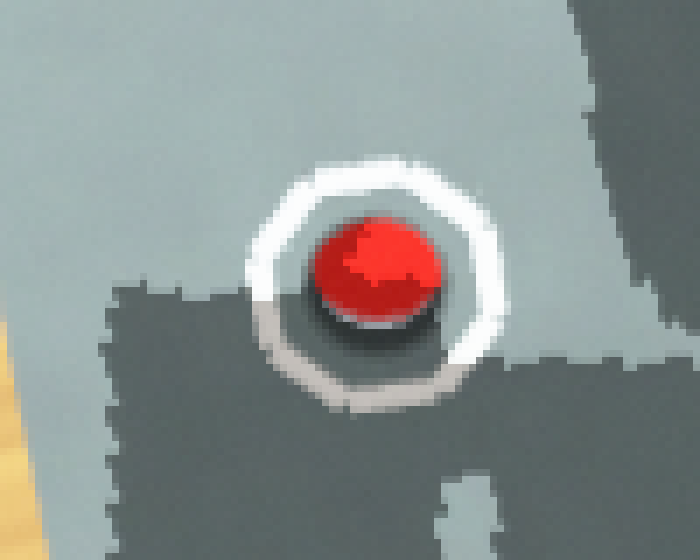

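Request:
drive_tool --series '[[[-4,-20,0,0,88],[-8,-42,0,0,88],[-8,-45,0,0,88],[-8,-45,0,0,88],[-8,-45,0,0,88],[-8,-45,0,0,88],[-6,-33,0,0,88],[-2,-12,0,0,88],[0,0,0,0,88],[0,0,0,0,88]]]'

```text
clock: 13.2
tool_pos: [0.5256, -0.2696, 0.2457]
eef_rot: [0.152, 0.988, 0.001, 0.0]
contact_force: [0.9, 0.6, 0.1]
opening: 1.0
```

Run:
```python
from h import *
np.set_printoptions(precision=4,suppress=True)
s=sensors.get_state();print(s['tool_pos'],s['qd'].round(3) if hasattr(s['qd'],'round') else s['qd'],s['q'])
m=cams.camera_model('wrist');im=cams.snapshot('wrist')
a=dict(m);a['camera_from_world']=np.load('a1m.npy');print('hole',atz((318.3,223.2),a,.09))
cv2.imwrite('pics/s1.png',im)
```

```text
[ 0.5256 -0.2696  0.2457] [-0.021 -0.004 -0.015  0.005  0.001  0.001  0.002] [ 0.5369  0.6377 -0.2404  1.6629  0.1848  0.8636  1.4862]
hole [0.574  0.0159 0.09  ]
```

View pics/s1.png

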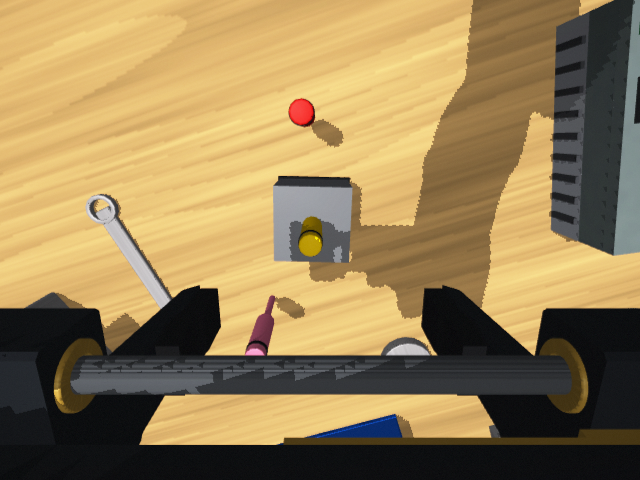

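Run:
```python
from h import *
np.set_printoptions(precision=4,suppress=True)
m=cams.camera_model('wrist');im=cams.snapshot('wrist')
H=cv2.cvtColor(im,cv2.COLOR_BGR2HSV).astype(int);h,s,v=H[...,0],H[...,1],H[...,2]
M=((h>18)&(h<34)&(s>180)&(v>40)).astype(np.uint8);W=np.zeros_like(M);W[205:265,285:340]=1;M&=W
M=cv2.morphologyEx(M,cv2.MORPH_CLOSE,np.ones((7,7)))
parts=[(.065,.009,.130,.009)]
x,i=fit(M.astype(float),parts,[.524,-.277],m);print(M.sum(),x,i)
for n in('stylus','holder'):
    for q in cams.mark_of('wrist',n)[:3]: print(n,q['at'],q['confidence'],atz(q['at'],m,.01 if n=='stylus' else 0))
# centre of holder top corners
for p in((275,184),(351,184),(351,263),(274,261)): print(atz(p,m,.065))
print('pink top',atz((256,352),m,.12),'red top',atz((302,112),m,.12),sensors.get_state()['tool_pos'])
b=cv2.resize(im[190:280,260:370],None,fx=5,fy=5)
for mm,col in((M,(255,0,255)),((sil(parts,*x,m)>.5).astype(np.uint8),(0,255,0))):
    c,_=cv2.findContours(cv2.resize(mm[190:280,260:370],None,fx=5,fy=5,interpolation=cv2.INTER_NEAREST),0,1);cv2.drawContours(b,c,-1,col,1)
cv2.imwrite('pics/s2.png',b)
```

```text
749 [ 0.5281 -0.2787] 0.8888449293440822
stylus [303.8, 121.6] 0.73 [ 0.4393 -0.259   0.01  ]
stylus [314.3, 212.8] 0.6 [ 0.529  -0.2769  0.01  ]
stylus [270.7, 298.1] 0.56 [ 0.6071 -0.3532  0.01  ]
holder [311.3, 209.9] 0.59 [ 0.5269 -0.2798  0.    ]
[ 0.4836 -0.2978  0.065 ]
[ 0.5036 -0.2341  0.065 ]
[ 0.5742 -0.2546  0.065 ]
[ 0.5507 -0.3224  0.065 ]
pink top [ 0.606  -0.3509  0.12  ] red top [ 0.4377 -0.255   0.12  ] [ 0.5255 -0.2699  0.2458]
```

View pics/s2.png

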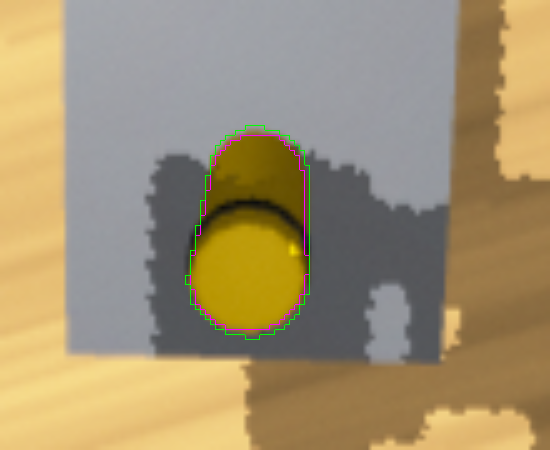

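Request:
drive_tool --series '[[[1,-5,-10,0,88],[1.5,-4,-25,0,80],[0,0,-40,0,70],[0,0,-40,0,60],[0,0,-25,0,60],[0,0,-12,0,60],[0,0,-5,0,60],[0,0,0,0,60],[0,0,0,0,60]]]'

```text
clock: 14.3
tool_pos: [0.5282, -0.2815, 0.0899]
eef_rot: [0.154, 0.988, -0.0, 0.001]
contact_force: [0.4, 0.5, 0.6]
opening: 0.679
```

Run:
```python
from h import *
im=cams.snapshot('wrist');im2=cams.snapshot('side');cv2.imwrite('pics/s3.png',np.hstack([im[150:450,100:540],cv2.resize(im2[310:430,310:454],(360,300))]))
```

```text
(no output)
```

View pics/s3.png

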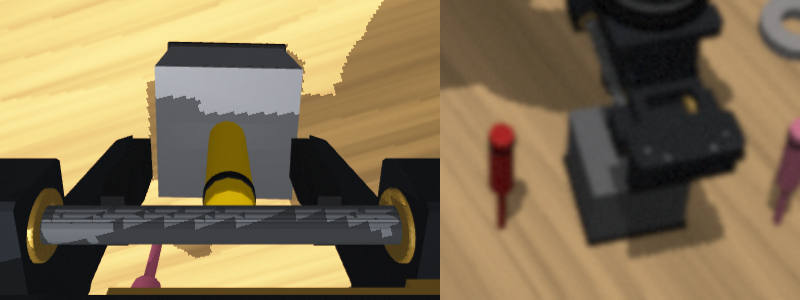

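Request:
drive_tool --series '[[[0,2,0,0,50],[0,0,0,0,40],[0,0,0,0,30],[0,0,0,0,24],[0,0,0,0,20],[0,0,0,0,14],[0,0,0,0,8],[0,0,0,0,8],[0,0,0,0,8]]]' --force 30

```text
clock: 15.3
tool_pos: [0.5272, -0.2792, 0.0887]
eef_rot: [0.154, 0.988, 0.0, -0.0]
contact_force: [0.1, 1.3, -0.5]
opening: 0.189
```

Gripped at about 16.7 mm opening. I'll lift straight up.

Request:
drive_tool --series '[[[0,0,8,0,8],[0,0,15,0,8],[0,0,25,0,8],[0,0,35,0,8],[0,0,35,0,8],[0,0,20,0,8],[0,0,5,0,8],[0,0,0,0,8],[0,0,0,0,8]]]'

```text
clock: 16.2
tool_pos: [0.5264, -0.2789, 0.2309]
eef_rot: [0.154, 0.988, 0.0, -0.001]
contact_force: [-0.2, 0.7, -1.3]
opening: 0.193
```

Run:
```python
from h import *
s=sensors.get_state();tp=s['tool_pos'];print(tp,s['contact_force'],s['opening'])
v=[]
for cam in ('scene','side'):
    im=cams.snapshot(cam);m=cams.camera_model(cam);c=proj(tp-[0,0,.04],m).astype(int);x0,y0=c-40
    b=cv2.resize(im[y0:y0+80,x0:x0+80],(400,400),interpolation=cv2.INTER_CUBIC)
    for z in (0,.055,-0.0):
        p=(proj(tp-[0,0,.078-z],m)-[x0,y0]+.5)*5;cv2.circle(b,tuple(p.astype(int)),3,(0,255,0),1)
    v.append(b)
cv2.imwrite('pics/s4.png',np.hstack(v))
```

```text
[ 0.52642619 -0.278903    0.23088999] [-0.23028064  0.74353714 -1.30719177] 0.19279671545574045
```

View pics/s4.png

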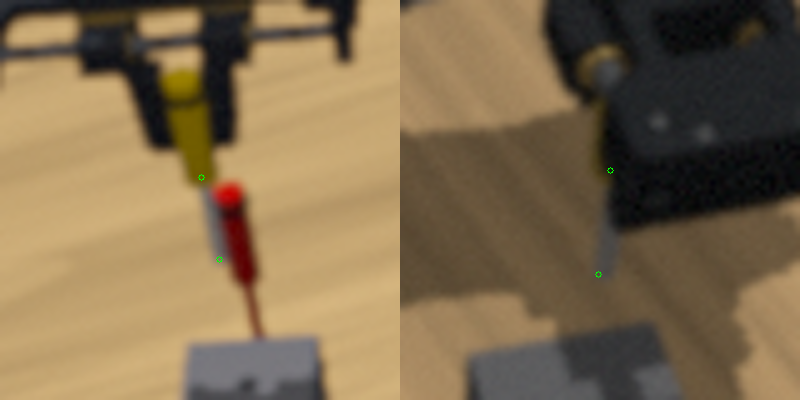

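Request:
drive_tool --series '[[[3,20,0,0,8],[6,40,0,0,8],[7,45,0,0,8],[7,45,0,0,8],[7,45,0,0,8],[7,45,0,0,8],[6,34,0,0,8],[3,16,0,0,8],[0,4,0,0,8],[0,0,0,0,8]]]'

```text
clock: 17.3
tool_pos: [0.5728, 0.0133, 0.2312]
eef_rot: [0.154, 0.988, -0.001, -0.001]
contact_force: [0.2, -0.3, 0.2]
opening: 0.192
```

Request:
drive_tool --series '[[[0,0,-20,0,8],[0,0,-18,0,8],[0,0,-5,0,8],[0,0,0,0,8],[0,0,0,0,8]]]'

```text
clock: 17.8
tool_pos: [0.5736, 0.0136, 0.1893]
eef_rot: [0.155, 0.988, -0.0, 0.0]
contact_force: [0.3, -0.3, 0.1]
opening: 0.196
```

```bash
cat > chk.py <<'E'
from h import *
import sys
s=sensors.get_state();tp=s['tool_pos'];print(tp,s['contact_force'],s['opening'])
v=[]
for cam in ('scene','side'):
    im=cams.snapshot(cam);m=cams.camera_model(cam);c=proj(np.array([.574,.0155,.11]),m).astype(int);x0,y0=c-[25,25]
    b=cv2.resize(im[y0:y0+50,x0:x0+50],(400,400),interpolation=cv2.INTER_CUBIC)
    v.append(b)
cv2.imwrite(sys.argv[1]+'.png',np.hstack(v)); 
m=cams.camera_model('wrist');im=cams.snapshot('wrist');c=proj(np.array([.574,.0155,.10]),m).astype(int);print(c)
cv2.imwrite(sys.argv[1]+'w.png',cv2.resize(im[180:400,210:430],(660,600)[:1]*1+(600,) if 0 else (600,600)))
E
python3 chk.py pics/p1
```

```text
[0.57362507 0.01362583 0.18930356] [ 0.30944246 -0.34293263  0.07821454] 0.196173831628808
[322 248]
```

View pics/p1.png

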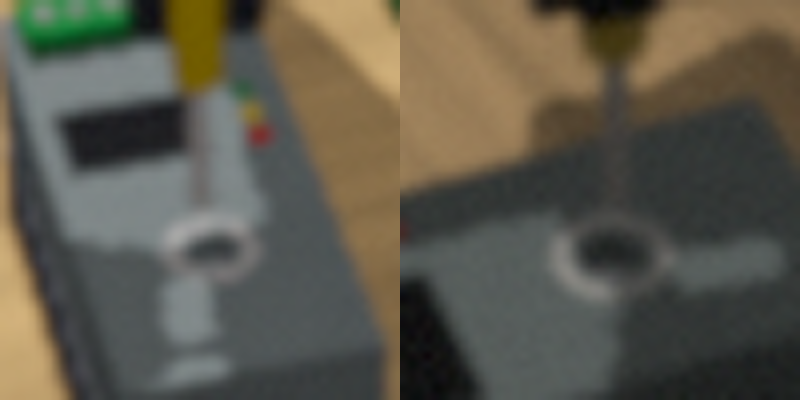

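View pics/p1w.png

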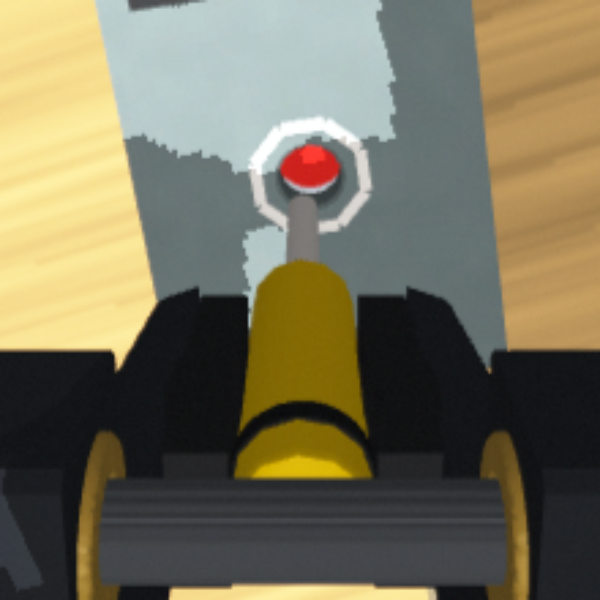

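Run:
```python
from h import *
np.set_printoptions(precision=4,suppress=True)
m=cams.camera_model('wrist')
print('wrist tip',atz((320.7,255),m,.111),'hole',atz((324.0,243.1),m,.09))
for cam,tip,hole in(('scene',(201,212),(212,246)),('side',(210,212),(212,249))):
    m=cams.camera_model(cam);c=proj(np.array([.574,.0155,.11]),m).astype(int)-25
    if cam=='side': pass
    f=lambda p:np.array(p)/8-.5+c
    print(cam,'tip',atz(f(tip),m,.111),'hole',atz(f(hole),m,.09))
```

```text
wrist tip [0.5743 0.0142 0.111 ] hole [0.5733 0.0169 0.09  ]
scene tip [0.5771 0.0122 0.111 ] hole [0.5727 0.0175 0.09  ]
side tip [0.5732 0.0122 0.111 ] hole [0.5774 0.0187 0.09  ]
```

Request:
drive_tool --series '[[[0,2,-5,0,8],[0,1.5,-5,0,8],[0,0,-5,0,8],[0,0,0,0,8],[0,0,0,0,8],[0,0,0,0,8]]]'

```text
clock: 18.55
tool_pos: [0.5733, 0.0183, 0.1737]
eef_rot: [0.154, 0.988, 0.0, 0.0]
contact_force: [0.2, -0.3, -0.1]
opening: 0.19
```

```bash
python3 chk.py pics/p2
```

```text
[0.57333482 0.01829016 0.17374776] [ 0.16586248 -0.31760485 -0.12459814] 0.1902726024925371
[317 258]
```

View pics/p2.png

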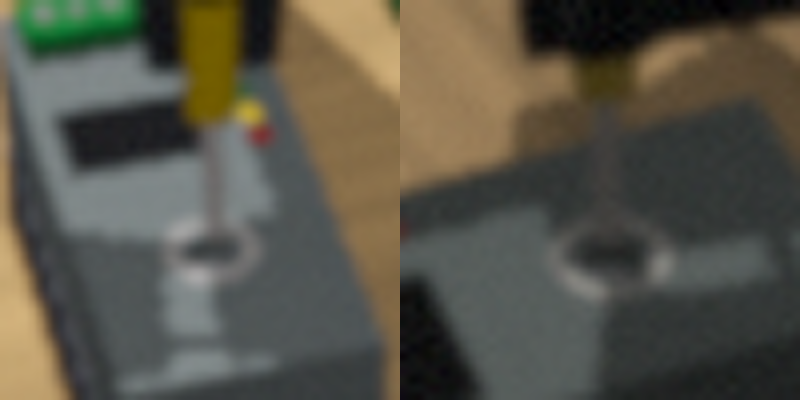

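View pics/p2w.png

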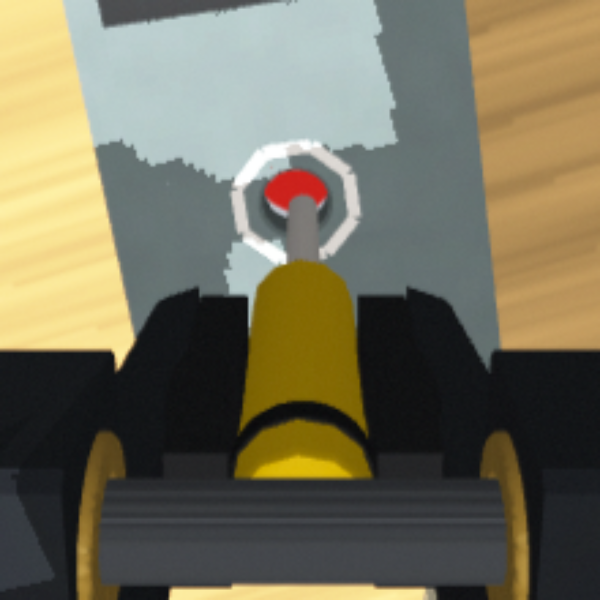

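Run:
```python
from h import *
np.set_printoptions(precision=4,suppress=True)
m=cams.camera_model('wrist'); z=sensors.get_state()['tool_pos'][2]-.078
f=lambda p:np.array(p)*220/600+[210,180]-.3
print(z,'tip',atz(f((302,203)),m,z),'hole',atz(f((296,202)),m,.09), 'button', atz(f((296,193)),m,.068))
```

```text
0.0959087763433588 tip [0.573  0.018  0.0959] hole [0.5741 0.0161 0.09  ] button [0.5785 0.0146 0.068 ]
```

Request:
drive_tool --series '[[[1,-1.5,0,0,8],[0,0,-5,0,8],[0,0,-6,0,8],[0,0,-6,0,8],[0,0,-4,0,8],[0,0,0,0,8],[0,0,0,0,8],[0,0,0,0,8]]]'

```text
clock: 19.5
tool_pos: [0.5744, 0.0169, 0.1529]
eef_rot: [0.154, 0.988, 0.0, 0.0]
contact_force: [-0.4, -0.1, -0.3]
opening: 0.193
```

```bash
python3 chk.py pics/p3
```

```text
[0.5744072  0.01686944 0.15288722] [-0.43012881 -0.13757739 -0.34688172] 0.1925653773705285
[318 268]
```

View pics/p3w.png

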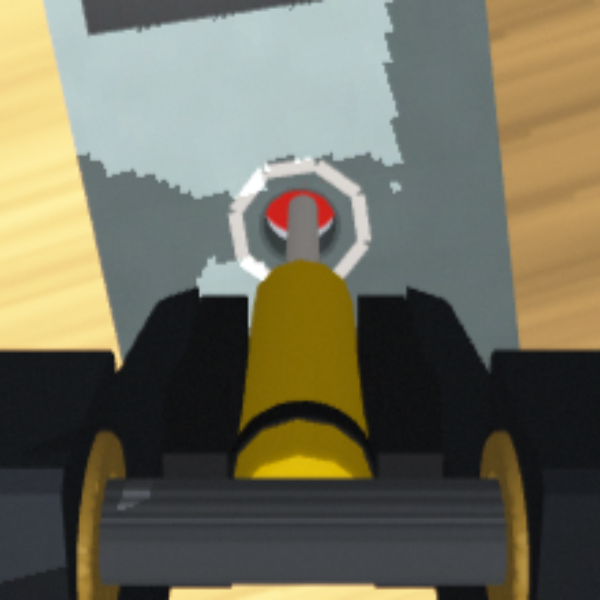

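View pics/p3.png

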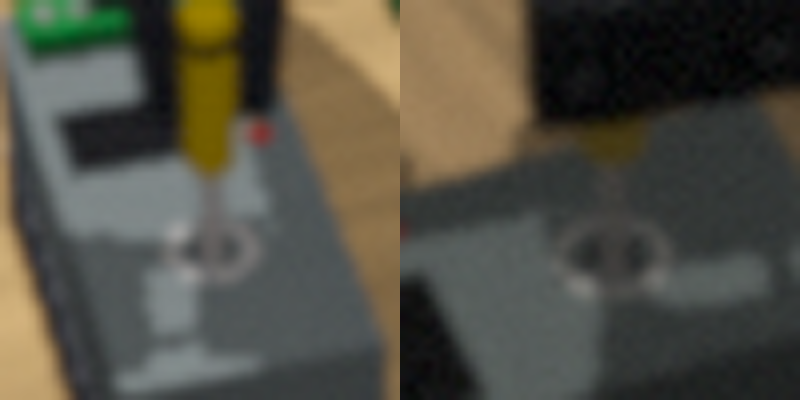

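The tip is inside the hole, centred over the button in all three views. I'll press in small steps.

Request:
drive_tool --series '[[[0,0,-3,0,8],[0,0,-3,0,8],[0,0,-2,0,8],[0,0,-1,0,8],[0,0,0,0,8],[0,0,0,0,8]]]'

```text
clock: 20.25
tool_pos: [0.5744, 0.0168, 0.1439]
eef_rot: [0.154, 0.988, 0.0, 0.0]
contact_force: [-0.2, 0.6, 2.3]
opening: 0.192
```

Request:
drive_tool --series '[[[0,0,-1,0,8],[0,0,-1,0,8],[0,0,0,0,8],[0,0,0,0,8],[0,0,0,0,8]]]'

```text
clock: 20.75
tool_pos: [0.5743, 0.0168, 0.1418]
eef_rot: [0.154, 0.988, 0.0, 0.0]
contact_force: [0.0, -0.1, 3.9]
opening: 0.191
```

Request:
drive_tool --series '[[[0,0,-1,0,8],[0,0,-1,0,8],[0,0,-0.5,0,8],[0,0,0,0,8],[0,0,0,0,8],[0,0,0,0,8],[0,0,0,0,8]]]'

```text
clock: 21.45
tool_pos: [0.5743, 0.0168, 0.1393]
eef_rot: [0.154, 0.988, 0.0, 0.0]
contact_force: [-0.6, -0.3, 4.8]
opening: 0.193
```

Run:
```python
from h import *
for i in range(8):
    cams.snapshot('scene');s=sensors.get_state();print(s['tool_pos'].round(4),np.round(s['contact_force'],2))
```

```text
[0.5743 0.0168 0.1393] [-0.27 -0.43  6.  ]
[0.5744 0.0168 0.1393] [-0.57 -0.28  5.28]
[0.5744 0.0168 0.1394] [-0.59 -0.44  6.08]
[0.5743 0.0168 0.1393] [-1.   -0.31  5.89]
[0.5744 0.0168 0.1393] [-0.43  0.06  5.02]
[0.5744 0.0168 0.1394] [-0.69 -1.62  4.82]
[0.5743 0.0169 0.1393] [-0.55 -0.29  5.61]
[0.5744 0.0168 0.1394] [ 0.94 -0.72  3.87]
```

The mean push is about 5.3 N, which is about 6.8 mm of travel and matches the 6.7 mm from geometry. One last look over everything before handing in.

Run:
```python
from h import *
a=cams.snapshot('scene');b=cams.snapshot('side')
cv2.imwrite('pics/f1.png',np.hstack([cv2.resize(a[150:350,110:490],(760,400))]))
c=np.hstack([cv2.resize(b[150:420,180:500],(400,338)),cv2.resize(cams.snapshot('wrist')[180:400,210:430],(338,338))]);cv2.imwrite('pics/f2.png',c)
s=sensors.get_state();print(s['clock'],s['opening']*88.1)
```

```text
22.0 17.342043682011813
```

View pics/f1.png

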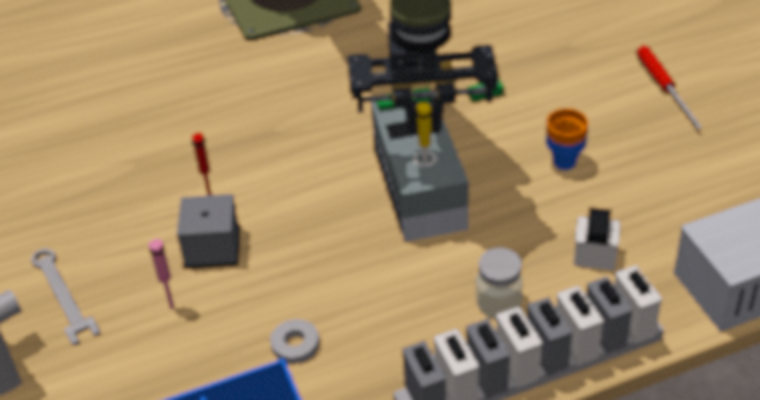

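View pics/f2.png

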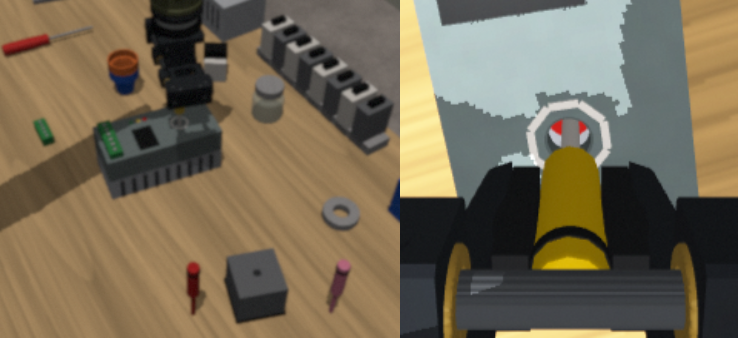

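The cups are nested and standing. The stylus is through the hole on the red button, and everything else is undisturbed. Handing in.

```bash
python3 -c "
from plant import r
print(r.finish_job())"
```

```text
the job is handed in; nothing more can be done
None
```

The job was handed in at about 22 s, with the arm still gripping the stylus and holding the reset button down; the system gave no verdict.

- **Cups:** I lifted the orange cup off the drive and lowered it into the blue one until it seated, with about 8 N of contact and the tool at the expected height. I then let go. In the last pictures the stack stands upright with the orange collar on the blue rim.
- **Stylus and button:** I took the yellow stylus from the holder, not the red or pink look-alikes. Its tip went through the reset hole, centred on the red button.
- **Button travel:** The tool height puts it about 6.7 mm down, and the average push of about 5.3 N puts it at about 6.8 mm. Both are short of the 8 mm hard stop. Single force readings ranged from 3.9 to 6.1 N.
- **Other things on the bench:** They all appear to be where they were in the last pictures; I did not re-measure them.

**Disagreements:** The fixed cameras and the wrist camera differed by a few millimetres on positions, up to about 6 mm. I relied on the wrist camera and small corrections. The gripper read about 58.5 mm on the 60 mm collar and about 17 mm on the 18 mm handle, with no sign of slip.

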